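Find the stamped dump core box and push it to the dispatch line

ROBOT

A 7-joint arm with a two-finger parallel gripper is mounted at the origin on the work surface. World frame = base frame: x ahead of the robot, y to its left, z up, the work surface at z = 0. Lengths are in mm, angles in rad, forces in N, time in s.
With the tool pointing down it reaches from about 425 to 825 mm from the base axis. Payload 3.6 kg.
Tool frame: the origin (TCP) lies at the very end of the fingers, on their centre line; the grasp point (between the pads) lies 19 mm behind it (manip.tcp_to_grasp is the distance from the TCP to the grasp point, in mm); z points along the fingers, y is the direction in which the jaws open and shut (so a half turn about z gives the same grasp; the last joint's range is limited). The gripper opens to 85 mm and grips with 20 to 120 N. Pads are 22 mm wide; open, the fingers measure 114 mm over their backs; the gripper's body (76 mm by 85 mm) begins 54 mm behind the grasp point. The pads swing forward as they close: fully open they stand 13 mm farther back than shut.
Start: joints at [-1.343, 0.615, -0.013, 1.423, 0.008, 1.103, -0.04], TCP at [163.171, 629.155, 211.297] pointing down, gripper open.
Joint ranges: [-3.12, 3.12], [-0.3, 2.06], [-1.34, 1.32], [0.26, 2.42], [-1.36, 4.5], [0.01, 1.98], [-2.84, 2.84]. Speed limits (rad/s): [2.79, 2.79, 3.14, 3.14, 3.14, 3.14, 3.14].

INTERFACE

Orientations are given as [roll, pitch, yaw] about the fixed x, y, z axes, in that order (R = Rz(yaw) Ry(pitch) Rx(roll)).
In Python, from rig import get_obs, cams, manip gives the robot as it stands.
- The arm moves only by the shell command python3 -m jog 'ROWS'. ROWS is text: rows parted by semicolons, each of 5 numbers parted by spaces: the shift along the tool's x, y, z in mm, then the turn about the tool's z in rad, then the opening in per cent of the stroke, from 0 (shut) to 100 (fully open). In form: dx dy dz spin grip; .... A call has 1 to 5 rows; each row shifts and turns the commanded pose from where the row before left it, along the tool's axes as they then stand; what a row does not reach is not made up. A row lasts 1/12 s, in which the tool goes at most 41.7 mm and 7.16 degrees, less where a joint would pass 70% of its speed; a pose out of reach is approached as far as the arm can. A call is refused whole if a number of a shift passes 41.7 or a number of a turn 0.125, either way. A call with a gripper value outside its range is refused whole. The fingers move at their own pace and stop on an object; the grip force is fixed at half the most. Time passes only in rows, so rows that do not move let the fingers close. It gives the time, the measured TCP pose, the force and the opening at its end, in the units of the state.
- get_obs(): the state, without advancing time (a new reading comes with each control period).
- cams.grab_frame(name): name is "side" or "top" or "wrist"; returns a dict with "img" (400x640x3 uint8, blue, green, red), "fx", "fy", "cx", "cy" (pixels), "distortion" ([k1, k2, p1, p2, k3] as OpenCV has them; the pictures are not rectified), "world_from_camera" (4x4, takes a point from camera to world coordinates); the wrist camera has in their place "T_tool_cam" (4x4, takes a point from camera to tool coordinates, whose origin is the TCP and whose axes are the flange's). Camera axes: x right, y up, looking along -z (the intrinsics and any distortion apply to the point x, -y, -z); pixel columns grow to the right and rows downward; lengths in mm; the calibration is good to about 2 mm. A picture is of the moment at which its call begins: read the wrist's pose just before it. There is no depth.
- manip.finish_job(): hands the job in, once; it reports no verdict.
The state is a dict: "clock": time; "q": joint angles; "joint_vel": joint speeds; "tau": joint torques, N m; "tool_pos": TCP position; "tool_rot": TCP orientation; "ft_force": force on the tool from outside, world axes, zero at the start; "torque": the same for the moment, N m; "opening": opening from 0.0 (shut) to 1.0 (fully open).
Only numpy, scipy, OpenCV 4.12 (cv2) and the standard library are available. Lean on these libraries where they do the work, as an engineer would, in place of code of your own. Each camera call takes 0.05 s, during which the arm holds its last target. There are 200 camera calls.

TASK

Two alike dump core boxes stand on the bench and only one of them has the inspection stamp inked on its underside. Tip both over onto a flared side and leave them leaning there so that both undersides can be read; then push the stamped one away from the robot, along the bench, until its middle stands over the white dispatch line, and leave the other one leaning where it is. Only press and push with the fingers: neither box is to be lifted off the bench, and the tools around them stay where they are.

Things in the scene. Friction and masses are not known exactly. Their poses are not given: they have to be found in the camera images.
- core_box_1: one of two alike dump core boxes: one-piece troughs of bare cast aluminium, open on top, 0.4 to 0.7 kg, loose. Origin: centre of the underside; z up through the open top, x along the long side (within 0.4 rad of straight away from the robot), y across. Base 140 (x) by 44 (y) mm, 66 mm high; the two ends are flat and upright, the two long sides flare out to a rim, 88 mm (y) overall
- core_box_2: the other dump core box, outwardly the same; origin, axes and sizes as core_box_1. Which stands left or right changes. Each long side has a flat rim on top, 140 mm long, 13 mm wide and 6 mm thick, its top 66 mm above the base; the opening between the rims is 62 mm wide (y) and 124 mm long (x), narrowing to the inner floor 5 mm above the underside
- core_box_1_mid (a point): the middle of core_box_1, 33 mm above its underside. How the boxes tip: pressed down on a long side's rim, a box turns about its bottom edge on that side (22 mm from the centre), falls on by itself past about 33 degrees and comes to rest leaning at 70 degrees on that bottom edge and the rim's lower edge, its underside facing away from the pressed side
- core_box_2_mid (a point): the middle of core_box_2, 33 mm above its underside. A leaning box is about 85 mm high; its rim meets the bench 64 to 70 mm out from the bottom edge it rests on, and its open top faces the side that was pressed. Its flat ends stay upright: pushed on the near end, low and about level with its middle, it slides along and stays leaning
- stamp (a point): the centre of the inspection stamp, a solid black inked lozenge 88 mm long (along the box's long side) and 38 mm wide, at the centre of the underside of one of the two boxes (hidden while that box stands flat); the other underside is bare
- dispatch_line: the dispatch line, a white painted line on the bench, 40 mm wide and 800 mm long, flush with the top. Origin: its centre, z = 0; x is square to the line, pointing away from the robot, y runs along it
- rapping_bar: bystander: steel rapping bar lying on the bench, 18 mm thick, 210 mm long along its x; origin under its centre
- dowel_1: bystander: bronze locating dowel standing on its 22 mm flange, 46 mm tall; origin under its centre
- dowel_2: bystander: bronze locating dowel like dowel_1; origin under its centre
- chaplet_block: bystander: red ceramic chaplet block 44 x 44 x 26 mm; origin under its centre
- sleeker: bystander: turned brass sleeker standing on its 40 mm foot, 88 mm tall; origin under its centre
- bench_brush: bystander: wooden bench brush, 200 mm long along its x; origin under its centre
Things that resemble listed ones, but are neither listed nor needed, are in the scene too. Leave any green or yellow look-alike of the core_box_2 alone. What is shaped like the core_box_1 but purple is not meant.

How it is judged (in metres and radians):
On the way, in this order (a step that is already met when the one before it is completed fails the run):
1. one of the boxes leans on a flared side, its underside showing ((angle between core_box_1's own z axis and vertical between 1 and 1.45 rad or angle between core_box_2's own z axis and vertical between 1 and 1.45 rad)), for 0.2 s.
2. both boxes lean on a flared side, the stamped one still short of the dispatch line (angle between core_box_1's own z axis and vertical between 1 and 1.45 rad and angle between core_box_2's own z axis and vertical between 1 and 1.45 rad and x of core_box_1_mid in the frame of dispatch_line below -0.045 m), for 0.2 s.
3. the middle of the stamped box is over the dispatch line (x of core_box_1_mid in the frame of dispatch_line between -0.03 and 0.03 m), for 0.2 s.
At the end, for the whole second after the job is handed in: the stamped box rests on the bench, leaning or flat, with its middle over the white line (within 30 mm of the line's centre line); the other box still leans on a flared side (57 to 83 degrees), its middle within 100 mm of where it was at the start (tipping alone moves it about 40 mm); both at rest (all of step 3 and y of core_box_1_mid in the frame of dispatch_line between -0.4 and 0.4 m and angle between each of core_box_1, core_box_2's own z axis and vertical below 1.45 rad and linear speed of each of core_box_1, core_box_2 below 0.02 m/s and angle between core_box_2's own z axis and vertical above 1 rad and distance of core_box_2_mid from where it was at the start of the episode below 0.1 m and height (world z) of core_box_1_mid below 0.045 m); the robot touches nothing.
It fails at once if a box is lifted off the bench (height (world z) of any of core_box_1_mid, core_box_2_mid above 0.058 m).
It fails at once if one of the tools around the boxes is moved by more than 30 mm (distance of any of rapping_bar, dowel_1, dowel_2, chaplet_block, sleeker, bench_brush from where it was at the start of the episode above 0.03 m).
It also fails if it takes over 64 s, if anything falls off the work surface, if the arm or the gripper's body presses on something with over 40 N, if the wrist force passes 120 N, or if a joint passes its speed limit or range.

## Working session

There is one attempt and no reset: what is moved stays moved. The work goes in short steps, Python scripts to look and compute and a shell command to move; the robot and the scene stay as the last step left them, time stands still between calls to the robot, and variables do not carry over. Pictures are saved under pics/ and viewed, about 8 in all and at most 12, crops included, and the job is handed in when it is done.

```bash
mkdir -p pics; ls; cat > h.py <<'E'
import numpy as np,cv2
from rig import get_obs,cams,manip
def grab(name,fn=None):
    f=cams.grab_frame(name)
    if fn: cv2.imwrite('pics/'+fn,f['img'])
    return f
def ray(f,uv):
    K=np.array([[f['fx'],0,f['cx']],[0,f['fy'],f['cy']],[0,0,1]]);
    p=cv2.undistortPoints(np.array(uv,float).reshape(-1,1,2),K,np.array(f['distortion'],float)).reshape(-1,2)
    T=np.array(f['world_from_camera']);d=np.c_[p[:,0],-p[:,1],-np.ones(len(p))]@T[:3,:3].T
    return T[:3,3],d
def at(f,uv,z):
    o,d=ray(f,uv); z=np.broadcast_to(z,len(d)); return o+d*((z-o[2])/d[:,2])[:,None]
E
python3 - <<'E'
from h import *
import pickle
for n in('top','side'):
    f=grab(n,n+'0.png');pickle.dump(f,open(n+'.pkl','wb'));print(n,np.round(f['world_from_camera'],2).tolist(),f['fx'],f['distortion'])
print(get_obs())
E
```

```text
pics
top [[0.01, 0.98, -0.18, 235.91], [-1.0, 0.01, 0.0, -18.26], [0.0, 0.18, 0.98, 1202.9], [0.0, 0.0, 0.0, 1.0]] 380.38851816214265 [-0.08987762  0.          0.          0.          0.        ]
side [[1.0, 0.02, -0.03, 401.47], [-0.03, 0.59, -0.81, -907.03], [-0.0, 0.81, 0.59, 697.59], [0.0, 0.0, 0.0, 1.0]] 432.54023859751334 [-0.07947728  0.          0.          0.          0.        ]
{'clock': 0.1, 'q': array([-1.3435259 ,  0.61586081, -0.0126384 ,  1.42477368,  0.00810489,
        1.10338428, -0.04041311]), 'joint_vel': array([-0.00120725, -0.00158485,  0.00180649, -0.0044192 ,  0.0002125 ,
       -0.00098452,  0.00082973]), 'tau': array([ 9.97852694e-04, -4.70385182e+01,  2.60283658e-01, -1.71570414e+01,
        1.01791116e-02,  5.96246551e-03, -7.43498873e-06]), 'tool_pos': array([162.97777925, 628.46517477, 210.21750443]), 'tool_rot': array([-3.13921669e+00,  2.22490681e-05,  2.88789496e+00]), 'ft_force': array([0.03501209, 1.07133905, 0.08880821]), 'torque': array([-0.02009215,  0.02240425, -0.00055465]), 'opening': 0.9980716557816117}
```

View pics/top0.png

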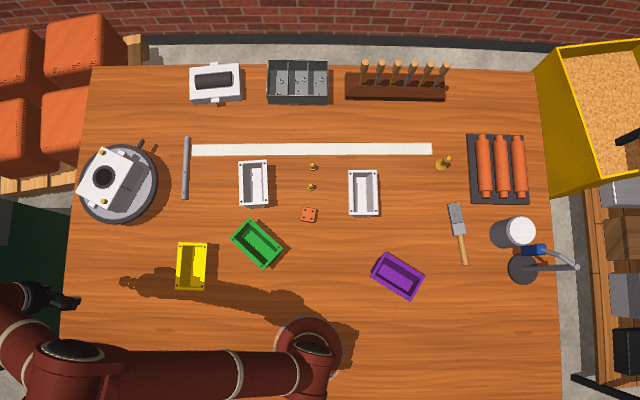

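View pics/side0.png

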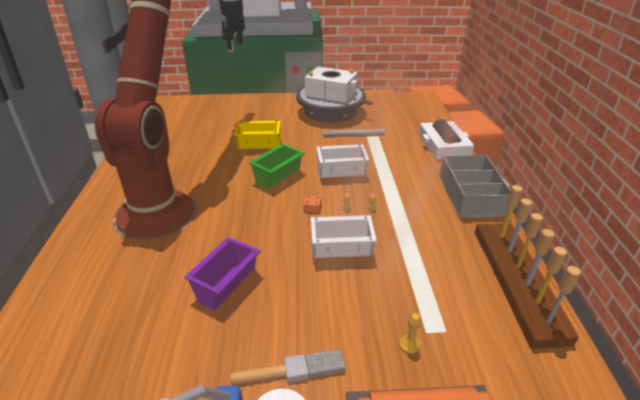

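Top view: the two bare-aluminium boxes are at (254,183) and (364,193). The green (258,244), yellow (192,265) and purple (398,276) boxes are look-alikes. Two dowels (312,167) and (311,187) and the chaplet (309,214) stand between the boxes. The line is at row ~150. I'll enlarge this area to confirm.

```bash
python3 - <<'E'
from h import *
i=cv2.imread('pics/top0.png')[135:235,225:395]
cv2.imwrite('pics/c1.png',cv2.resize(i,None,fx=4.7,fy=4.7,interpolation=cv2.INTER_CUBIC))
E
```

```text
(no output)
```

View pics/c1.png

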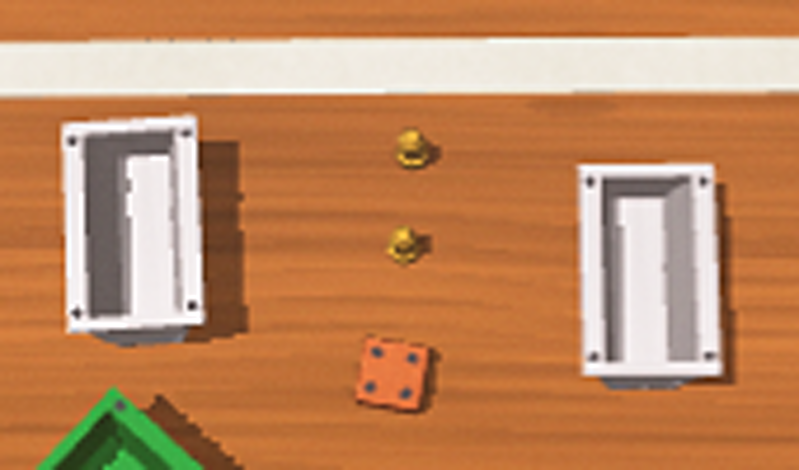

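```bash
python3 - <<'E'
from h import *
import pickle
f=pickle.load(open('top.pkl','rb'))
C=lambda l:[(225-.5+(x+.5)/4.7,135-.5+(y+.5)/4.7) for x,y in l]
for n,l in(('L',[(62,124),(196,115),(204,325),(68,333)]),('R',[(578,165),(713,163),(722,375),(584,377)])):
    p=at(f,C(l),66);print(n,p.round(0)[:,:2].tolist(),'c',p.mean(0).round(1), 'yaw',np.arctan2(*(p[0]-p[3]+p[1]-p[2])[1::-1]).round(3))
print('dowel/chap base',at(f,C([(413,165),(405,260),(395,378)]),[0,0,26]).round(0)[:,:2].tolist())
print('line',at(f,[(192,145),(192,155.5),(432,144),(432,155)],0).round(0)[:,:2].tolist())
print('bar',at(f,[(186,137),(185,199)],18).round(0)[:,:2].tolist(),'sleeker',at(f,[(440,167)],0).round(),'green',at(f,[(258,220),(284,240),(233,239)],66).round())
g=cams.grab_frame('wrist');print(np.round(g['T_tool_cam'],2).tolist(),g['fx'])
E
```

```text
L [[574.0, 227.0], [581.0, 139.0], [440.0, 128.0], [433.0, 216.0]] c [506.9 177.6  66. ] yaw 0.076
R [[550.0, -114.0], [552.0, -203.0], [411.0, -207.0], [409.0, -118.0]] c [ 480.4 -160.5   66. ] yaw 0.024
dowel/chap base [[566.0, -5.0], [499.0, -0.0], [413.0, 5.0]]
line [[648.0, 399.0], [611.0, 396.0], [662.0, -404.0], [623.0, -402.0]]
bar [[669.0, 416.0], [460.0, 402.0]] sleeker [[ 582. -427.    0.]] green [[389. 157.  66.]
 [330.  77.  66.]
 [331. 230.  66.]]
[[0.0, 0.95, 0.31, 80.74], [1.0, -0.0, 0.0, -0.14], [0.0, 0.31, -0.95, -163.26], [0.0, 0.0, 0.0, 1.0]] 309.5612662297273
```

```bash
python3 -m jog '0 0 0 0.124 0;0 0 0 0.124 0;0 0 0 0.124 0;0 0 0 0.124 0;0 0 0 0.124 0'; python3 -m jog '0 0 0 0.124 0;0 0 0 0.124 0;0 0 0 0.124 0;0 0 0 0.124 0;0 0 0 0.124 0'
cat > to.py <<'E'
import sys
from h import *
g=np.array([float(v) for v in sys.argv[1:4]]);o=get_obs()
from scipy.spatial.transform import Rotation as R
r=R.from_euler('xyz',o['tool_rot']);d=r.inv().apply(g-o['tool_pos'])
print('t',round(o['clock'],2),'pos',o['tool_pos'].round(1),'rot',o['tool_rot'].round(3),'F',o['ft_force'].round(1),'open',round(o['opening'],2),'| tool shift',d.round(1),'rows@36',round(np.linalg.norm(d)/36,1))
E
python3 to.py 507 226 140
```

```text
clock: 0.57
tool_pos: [163.0, 628.8, 210.8]
tool_rot: [-3.141, 0.001, 2.262]
ft_force: [0.0, -0.4, -0.5]
opening: 0.295
clock: 0.98
tool_pos: [162.9, 628.9, 210.8]
tool_rot: [-3.141, 0.001, 1.642]
ft_force: [-0.2, 0.0, -0.4]
opening: 0.005
t 0.98 pos [162.9 628.9 210.8] rot [-3.141e+00  1.000e-03  1.642e+00] F [-0.2  0.  -0.4] open 0.0 | tool shift [-426.2  314.6   71.1] rows@36 14.8
```

```bash
R='';python3 -m jog '-28.4 21 4.7 0 0;-28.4 21 4.7 0 0;-28.4 21 4.7 0 0;-28.4 21 4.7 0 0;-28.4 21 4.7 0 0' >/dev/null; python3 -m jog '-28.4 21 4.7 0 0;-28.4 21 4.7 0 0;-28.4 21 4.7 0 0;-28.4 21 4.7 0 0;-28.4 21 4.7 0 0' >/dev/null; python3 -m jog '-28.4 21 4.7 0 0;-28.4 21 4.7 0 0;-28.4 21 4.7 0 0;-28.4 21 4.7 0 0;0 0 0 0 0'; python3 to.py 503.5 223 70;python3 - <<'E'
from h import *
grab('wrist','w1.png')
E
```

```text
clock: 2.23
tool_pos: [492.4, 245.9, 145.1]
tool_rot: [3.138, 0.007, 1.634]
ft_force: [0.3, -0.3, 0.4]
opening: 0.001
t 2.23 pos [492.4 245.9 145.1] rot [3.138 0.007 1.634] F [ 0.3 -0.3  0.4] open 0.0 | tool shift [-23.1   9.4  75.3] rows@36 2.2
```

View pics/w1.png

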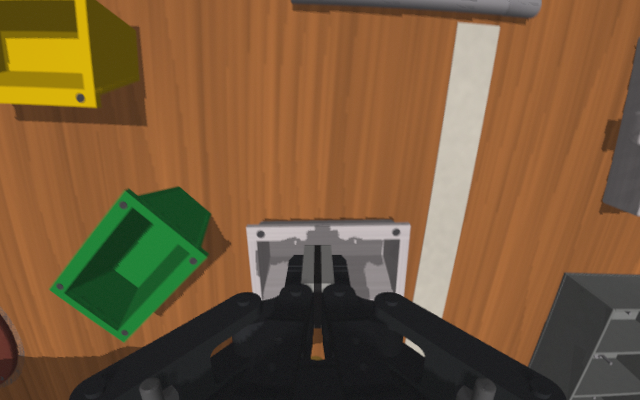

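The closed fingers (tip about (318,250)) are over L's outer rim, centred along its length. Next: down onto the rim.

```bash
python3 -m jog '-11.5 4.5 36 0 0;-11.5 5 36 0 0;0 0 0 0 0;0 0 3 0 0;0 0 3 0 0'; python3 -m jog '0 0 3 0 0;0 0 3 0 0;0 0 3 0 0'
```

```text
clock: 2.7
tool_pos: [498.4, 235.1, 68.6]
tool_rot: [3.14, -0.002, 1.65]
ft_force: [-0.6, -0.6, 1.0]
opening: -0.003
clock: 2.95
tool_pos: [498.6, 234.4, 59.6]
tool_rot: [3.139, -0.001, 1.649]
ft_force: [-0.0, -0.3, -0.9]
opening: 0.002
```

Y fell short of the target, so the tool came down beside the rim (offset 57 mm). I'll raise it, shift inward and press.

```bash
python3 -m jog '0 0 -15 0 0;-6 0 0 0 0;-6 0 0 0 0;-2 0 4 0 0;0 0 3 0 0'; python3 -m jog '0 0 3 0 0;0 0 3 0 0;0 0 0 0 0'
```

```text
clock: 3.37
tool_pos: [499.2, 217.6, 66.1]
tool_rot: [-3.141, 0.001, 1.646]
ft_force: [0.2, -0.6, -0.3]
opening: 0.0
clock: 3.62
tool_pos: [498.4, 219.2, 59.4]
tool_rot: [-3.14, 0.0, 1.648]
ft_force: [0.2, 0.5, -0.3]
opening: -0.001
```

```bash
python3 - <<'E'
from h import *
a=grab('wrist')['img'][150:350,180:460];b=grab('side')['img'][90:210,260:420]
cv2.imwrite('pics/m2.png',np.vstack([cv2.resize(a,(420,300)),cv2.resize(b,(420,300))]))
E
```

```text
(no output)
```

View pics/m2.png

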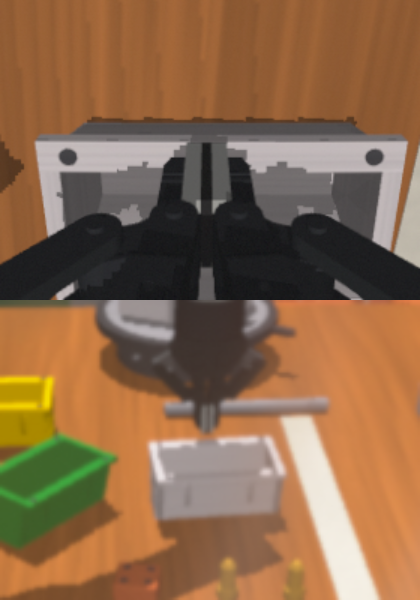

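```bash
cat >> h.py <<'E'
def proj(f,P,T=None):
    T=np.array(f['world_from_camera']) if T is None else T
    K=np.array([[f['fx'],0,f['cx']],[0,f['fy'],f['cy']],[0,0,1]])
    c=(np.atleast_2d(P)-T[:3,3])@T[:3,:3]; c=c*[1,-1,-1]
    return cv2.projectPoints(c.reshape(-1,1,3),np.zeros(3),np.zeros(3),K,np.array(f['distortion'],float))[0].reshape(-1,2)
def tool():
    from scipy.spatial.transform import Rotation as R
    o=get_obs();T=np.eye(4);T[:3,:3]=R.from_euler('xyz',o['tool_rot']).as_matrix();T[:3,3]=o['tool_pos'];return T
E
python3 - <<'E'
from h import *
T=tool();w=grab('wrist','w3.png');s=grab('side','s3.png');t=grab('top','t3.png')
Tw=T@w['T_tool_cam']
c=np.array([506.9,177.6,0]);X=np.array([.997,.076,0]);Y=np.array([-.076,.997,0]);Z=np.array([0,0,1.])
print('tcp offset',(T[:3,3]-c)@Y,(T[:3,3]-c)@X)
P=[T[:3,3],c+70*X+44*Y+66*Z,c-70*X+44*Y+66*Z,c+70*X-44*Y+66*Z,c-70*X-44*Y+66*Z,c+70*X+22*Y,c-70*X+22*Y]
for f,TT in((w,Tw),(s,None),(t,None)): print(proj(f,P,TT).round(0).tolist())
im=cv2.resize(s['img'][130:200,300:400],(700,490),interpolation=cv2.INTER_CUBIC)
cv2.imwrite('pics/s3c.png',im)
E
```

```text
tcp offset 42.25148577931205 -4.737017985834581
[[318.0, 243.0], [449.0, 244.0], [203.0, 244.0], [430.0, 363.0], [219.0, 363.0], [412.0, 232.0], [235.0, 232.0]]
[[338.0, 147.0], [363.0, 144.0], [316.0, 147.0], [369.0, 159.0], [320.0, 162.0], [363.0, 167.0], [317.0, 169.0]]
[[239.0, 185.0], [238.0, 161.0], [239.0, 205.0], [266.0, 159.0], [268.0, 203.0], [249.0, 166.0], [250.0, 208.0]]
```

View pics/s3c.png

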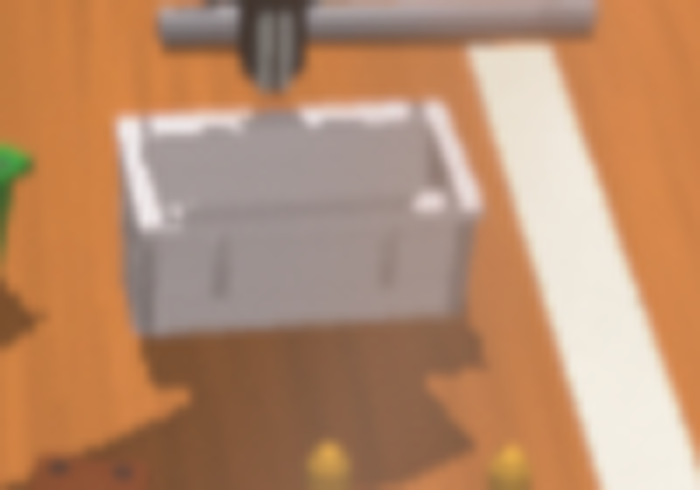

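Force is about 0, and in the side view the fingertip sits just above the rim. I'll keep lowering and watch the force.

```bash
for i in 1 2; do :; done; python3 -m jog '0 0 3 0 0;0 0 0 0 0' | grep -E 'pos|force'; python3 -m jog '0 0 3 0 0;0 0 0 0 0'| grep -E 'pos|force'; python3 -m jog '0 0 3 0 0;0 0 0 0 0'| grep -E 'pos|force'; python3 - <<'E'
from h import *
s=grab('side','s4.png');w=grab('wrist','w4.png')
a=cv2.resize(s['img'][130:185,300:400],(800,440),interpolation=cv2.INTER_CUBIC)
cv2.imwrite('pics/s4c.png',a)
E
```

```text
tool_pos: [499.0, 219.2, 57.2]
ft_force: [0.7, -0.3, -0.0]
tool_pos: [498.9, 219.1, 54.0]
ft_force: [0.1, 0.5, -0.2]
tool_pos: [498.9, 219.1, 51.0]
ft_force: [0.2, 0.3, 0.4]
```

View pics/s4c.png

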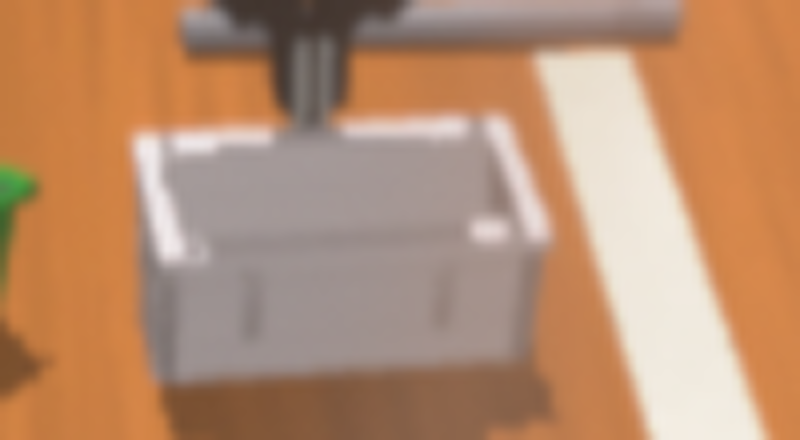

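```bash
python3 - <<'E'
from h import *
w=cv2.imread('pics/w4.png');w1=cv2.imread('pics/w1.png');t=grab('top','t4.png')['img']
f=lambda i:cv2.resize(i,(400,300),interpolation=cv2.INTER_CUBIC)
cv2.imwrite('pics/m4.png',np.vstack([np.hstack([f(w[205:295,258:378]),f(w1[205:295,258:378])]),np.hstack([f(t[150:216,210:298]),f(w[150:360,180:460])])]))
E
```

```text
(no output)
```

View pics/m4.png

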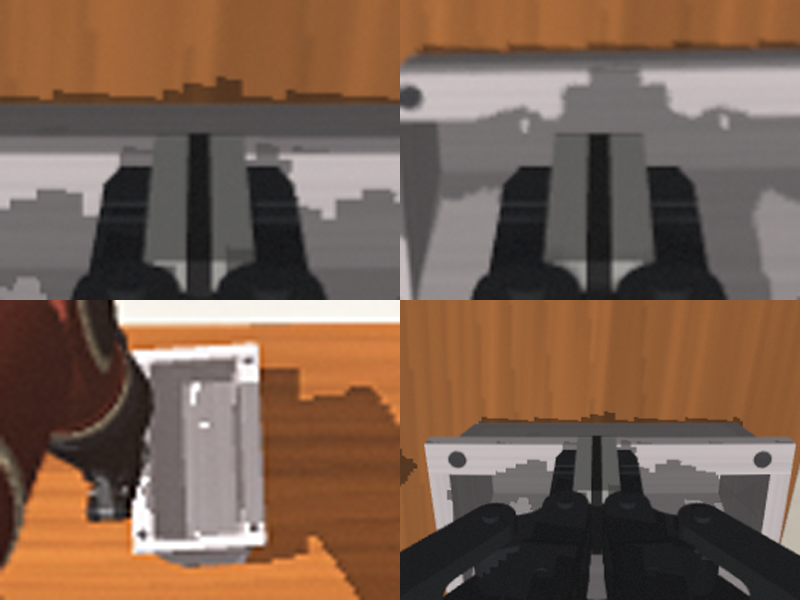

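The fingers are passing outside the rim: no force, and they cover the rim's outer face in the wrist view. I'll raise the tool, shift ~9 mm inward and press again.

```bash
python3 -m jog '0 0 -12 0 0;0 0 -10 0 0;-5 0 0 0 0;-4 0 0 0 0;0 0 4 0 0' | grep -E 'pos|force'; python3 -m jog '0 0 3 0 0;0 0 0 0 0'| grep -E 'pos|force'; python3 -m jog '0 0 3 0 0;0 0 0 0 0'| grep -E 'pos|force';  python3 -m jog '0 0 3 0 0;0 0 0 0 0'| grep -E 'pos|force'
```

```text
tool_pos: [500.6, 208.7, 70.1]
ft_force: [0.0, -0.4, 0.2]
tool_pos: [499.0, 209.8, 65.3]
ft_force: [0.8, -0.0, 0.0]
tool_pos: [499.3, 210.2, 62.6]
ft_force: [-0.2, -0.2, 0.3]
tool_pos: [499.6, 210.3, 59.9]
ft_force: [0.2, -0.5, -1.0]
```

```bash
python3 -m jog '0 0 3 0 0;0 0 0 0 0'| grep -E 'pos|force'; python3 -m jog '0 0 3 0 0;0 0 0 0 0'| grep -E 'pos|force';  python3 -m jog '0 0 3 0 0;0 0 0 0 0'| grep -E 'pos|force'; python3 - <<'E'
from h import *
T=tool();w=grab('wrist');s=grab('side')
c=np.array([506.9,177.6,0]);X=np.array([.997,.076,0]);Y=np.array([-.076,.997,0]);Z=np.array([0,0,1.])
a=T[:3,3]*[1,1,0]-c;print('off',a@Y)
P=[T[:3,3]]+[c+a@X*X+y*Y+z*Z for y,z in((44,66),(44,60),(31,66),(22,0),(-44,66),(-31,66))]
for f,TT in((w,T@w['T_tool_cam']),(s,None)): print(proj(f,P,TT).round(1).tolist())
a=cv2.resize(s['img'][130:190,300:400],(800,480),interpolation=cv2.INTER_CUBIC)
cv2.imwrite('pics/m5.png',np.hstack([a[:,100:500],cv2.resize(w['img'][200:380,230:380],(400,480),interpolation=cv2.INTER_CUBIC)]))
E
```

```text
tool_pos: [499.6, 210.2, 57.1]
ft_force: [-0.2, -0.4, -0.2]
tool_pos: [499.6, 210.1, 54.1]
ft_force: [0.5, -0.6, -0.8]
tool_pos: [499.6, 210.1, 51.1]
ft_force: [-0.8, -0.6, -0.1]
off 33.003399865379
[[317.8, 242.6], [317.9, 236.4], [317.9, 231.7], [317.8, 258.3], [317.7, 225.6], [317.6, 364.3], [317.6, 348.2]]
[[338.4, 151.7], [338.0, 145.5], [338.0, 147.2], [338.7, 147.6], [338.5, 168.2], [342.6, 160.7], [341.9, 158.3]]
```

View pics/m5.png

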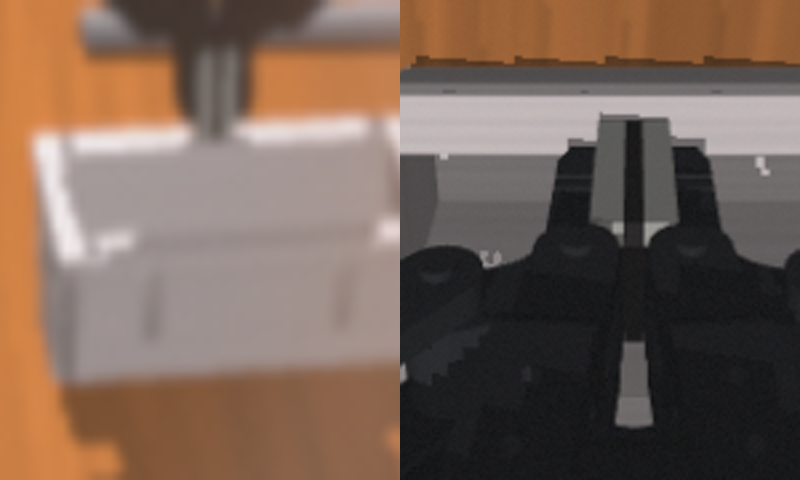

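The tip is on the middle of the rim's top (wrist row 244, rim rows 236–258), with its shadow next to it. So the real tip sits ~14 mm higher than the reported TCP and is just about touching. Continue down.

```bash
python3 -m jog '0 0 3 0 0;0 0 0 0 0'| grep -E 'pos|force'; python3 -m jog '0 0 3 0 0;0 0 0 0 0'| grep -E 'pos|force';  python3 -m jog '0 0 3 0 0;0 0 0 0 0'| grep -E 'pos|force'
```

```text
tool_pos: [499.7, 210.1, 48.1]
ft_force: [0.2, -0.3, -0.2]
tool_pos: [500.2, 210.9, 46.0]
ft_force: [-0.9, -0.3, 5.4]
tool_pos: [500.1, 213.8, 45.1]
ft_force: [-6.1, 2.9, 18.6]
```

```bash
python3 -m jog '1 0 3 0 0;0 0 0 0 0'| grep -E 'pos|force'; python3 -m jog '2 0 3 0 0;0 0 0 0 0'| grep -E 'pos|force'
```

```text
tool_pos: [499.9, 218.2, 43.7]
ft_force: [-6.9, 6.4, 27.2]
tool_pos: [499.5, 223.7, 41.7]
ft_force: [-8.7, 10.5, 31.7]
```

```bash
python3 - <<'E'
from h import *
w=grab('wrist');s=grab('side');t=grab('top')
r=lambda i:cv2.resize(i,(400,300),interpolation=cv2.INTER_CUBIC)
cv2.imwrite('pics/m6.png',np.vstack([np.hstack([r(s['img'][128:188,300:380]),r(w['img'][200:335,230:410])]),np.hstack([r(t['img'][150:216,210:298]),r(w['img'])])]))
E
```

```text
(no output)
```

View pics/m6.png

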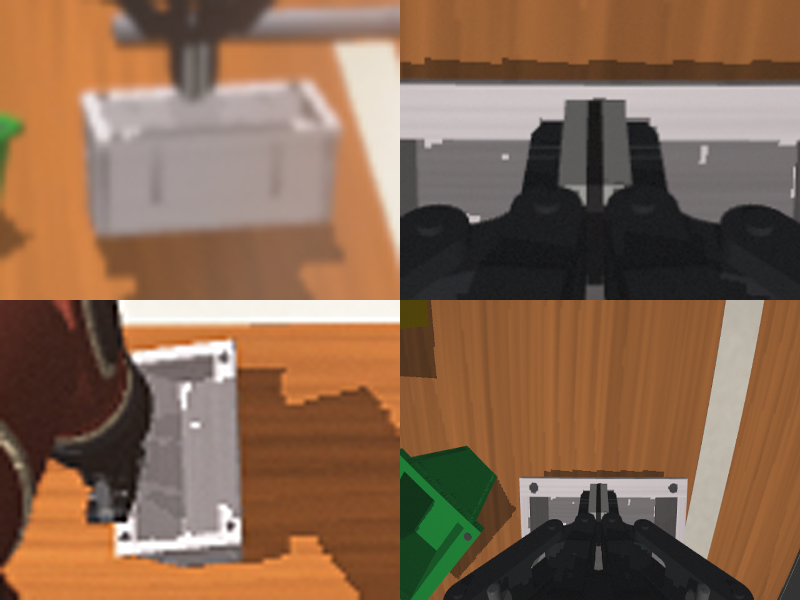

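The box is tipping outward as intended (~15°). I'll follow the arc.

```bash
python3 -m jog '4 0 3 0 0;4 0 3 0 0;0 0 0 0 0'| grep -E 'pos|force'; python3 -m jog '4 0 3 0 0;4 0 4 0 0;0 0 0 0 0'| grep -E 'pos|force'
```

```text
tool_pos: [499.5, 233.9, 34.7]
ft_force: [-2.2, 9.1, 13.6]
tool_pos: [497.8, 230.6, 23.0]
ft_force: [-1.1, 1.8, 1.0]
```

```bash
python3 -m jog '8 0 0 0 0;20 0 0 0 0;30 0 0 0 0;30 0 -20 0 0;0 0 -40 0 0'| grep -E 'pos|force'; python3 - <<'E'
from h import *
w=grab('wrist');s=grab('side');t=grab('top')
r=lambda i:cv2.resize(i,(400,300),interpolation=cv2.INTER_CUBIC)
cv2.imwrite('pics/m7.png',np.vstack([np.hstack([r(s['img'][128:203,290:390]),r(w['img'])]),np.hstack([r(t['img'][150:216,210:298]),r(s['img'][190:277,290:406])])]))
E
```

```text
tool_pos: [485.9, 323.5, 78.9]
ft_force: [-0.4, 2.5, 0.5]
```

View pics/m7.png

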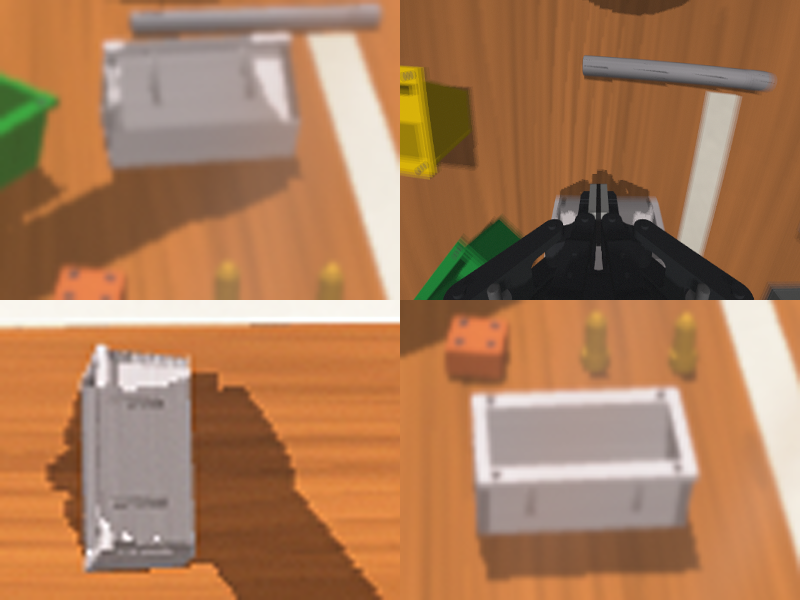

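Side view (upper left): L leans outward. The strip facing the camera below its flared side is its underside, and it is plain grey with no black mark. So L is bare and R (364,193) is the stamped box. I'll tip R towards −y, where its near end is better in reach.

```bash
python3 -m jog '0 0 -30 0 0;0 0 -30 0 0;-35 -3 0 0 0;-35 -3 0 0 0;-35 -3 0 0 0'>/dev/null; python3 -m jog '-35 -3 0 0.05 0;-35 -3 0 0 0;-35 -3 0 0 0;-35 -3 0 0 0;-35 -3 0 0 0'>/dev/null;python3 -m jog '-35 -3 0 0 0;-35 -3 0 0 0;-35 -3 0 0 0;-35 -3 0 0 0;-35 -3 0 0 0'>/dev/null;python3 -m jog '0 0 0 0 0'>/dev/null; python3 to.py 481 -205.5 70
```

```text
t 9.42 pos [ 469.  -149.6  142.9] rot [-3.139  0.007  1.582] F [-0.4 -0.7  0.8] open -0.0 | tool shift [-55.6  11.5  73.3] rows@36 2.6
```

```bash
python3 -m jog '-28 6 0 0 0;-28 5.5 0 0 0;0 0 36 0 0;0 0 36 0 0;0 0 0 0 0'>/dev/null; python3 to.py 481 -205.5 52
```

```text
t 9.83 pos [ 478.8 -193.5   64.9] rot [-3.126 -0.005  1.595] F [-0.5  0.7 -0. ] open -0.0 | tool shift [-12.2   2.1  12.9] rows@36 0.5
```

```bash
python3 -m jog '-12 2 0 0 0;0 0 8 0 0;0 0 5 0 0;0 0 0 0 0'>/dev/null; python3 to.py 481 -205.5 48; python3 -m jog '0 0 3 0 0;0 0 0 0 0'| grep -E 'pos|force'; python3 -m jog '0 0 3 0 0;0 0 0 0 0'| grep -E 'pos|force'; python3 -m jog '0 0 3 0 0;0 0 0 0 0'| grep -E 'pos|force'
```

```text
t 10.17 pos [ 487.5 -207.    58.9] rot [3.141 0.    1.597] F [-0.1  0.1 -0.3] open 0.0 | tool shift [ 1.7 -6.4 10.9] rows@36 0.4
tool_pos: [487.6, -206.4, 55.9]
ft_force: [0.4, -0.9, 0.6]
tool_pos: [487.3, -206.4, 52.5]
ft_force: [0.1, -0.1, -0.1]
tool_pos: [487.1, -206.6, 49.2]
ft_force: [0.0, -0.2, -0.1]
```

```bash
python3 -m jog '0 0 3 0 0;0 0 0 0 0'| grep -E 'pos|force'; python3 -m jog '0 0 3 0 0;0 0 0 0 0'| grep -E 'pos|force'; python3 - <<'E'
from h import *
T=tool();w=grab('wrist','w8.png')
c=np.array([480.4,-160.5,0]);X=np.array([1,.024,0]);Y=np.array([-.024,1,0]);Z=np.array([0,0,1.])
P=[T[:3,3]]+[c+y*Y+z*Z for y,z in((44,66),(31,66),(-31,66),(-44,66))]
print(proj(w,P,T@w['T_tool_cam']).round(1).tolist())
E
```

```text
tool_pos: [487.4, -206.8, 46.2]
ft_force: [0.5, -0.1, 0.2]
tool_pos: [487.7, -209.9, 45.0]
ft_force: [-2.4, -1.8, 10.1]
[[317.8, 242.6], [304.2, 65.8], [304.5, 97.5], [305.9, 227.8], [306.2, 251.1]]
```

```bash
python3 -m jog '-1 0 3 0 0;-2 0 3 0 0;0 0 0 0 0'| grep -E 'pos|force'; python3 -m jog '-4 0 3 0 0;-4 0 3 0 0;0 0 0 0 0'| grep -E 'pos|force'
```

```text
tool_pos: [488.0, -218.8, 41.0]
ft_force: [-6.0, -8.4, 19.3]
tool_pos: [488.3, -229.0, 35.0]
ft_force: [-3.2, -10.0, 14.5]
```

```bash
python3 -m jog '-4 0 3 0 0;-4 0 4 0 0;0 0 0 0 0'| grep -E 'pos|force';  python3 -m jog '-4 0 2 0 0;0 0 0 0 0'| grep -E 'pos|force'
```

```text
tool_pos: [489.7, -233.0, 26.3]
ft_force: [0.4, -5.4, 5.6]
tool_pos: [489.4, -234.0, 23.5]
ft_force: [1.7, -4.0, 4.1]
```

```bash
python3 -m jog '-8 0 0 0 0;-20 0 0 0 0;-30 0 0 0 0;-30 0 -20 0 0;0 0 -40 0 0'| grep -E 'pos|force'; python3 -m jog '0 0 -40 0 0;0 0 -40 0 0;0 0 0 0 0;0 0 0 0 0'| grep -E 'pos|force'; python3 - <<'E'
from h import *
s=grab('side','s9.png');t=grab('top','t9.png')
r=lambda i,k:cv2.resize(i,None,fx=k,fy=k,interpolation=cv2.INTER_CUBIC)
cv2.imwrite('pics/m8.png',np.vstack([r(s['img'][130:270,290:410],2.5)[:,:].copy() if 0 else cv2.resize(s['img'][130:280,280:440],(320,300),interpolation=cv2.INTER_CUBIC).repeat(1,0)][:0]+[cv2.resize(t['img'][130:240,210:410],(800,440),interpolation=cv2.INTER_CUBIC)]))
E
```

```text
tool_pos: [485.2, -322.4, 78.7]
ft_force: [0.3, -0.7, 0.1]
tool_pos: [491.3, -317.3, 164.4]
ft_force: [0.2, 0.4, -0.1]
```

View pics/m8.png

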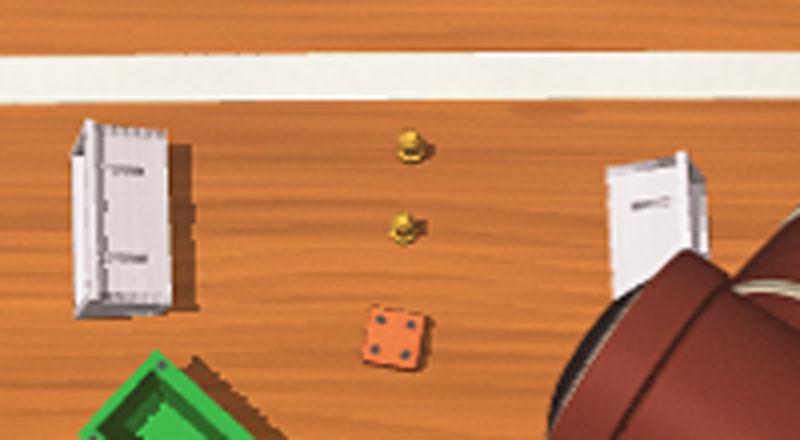

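Top view: both boxes now lean, L near (120,220) in the crop and R at (655,230), partly under the arm. All the tools stand where they were. That was my 12th and last picture, so from here I check numerically.

```bash
python3 - <<'E'
from h import *
import pickle
f=pickle.load(open('top.pkl','rb'))
s=cv2.cvtColor(cv2.imread('pics/s9.png'),cv2.COLOR_BGR2GRAY)
u=s[162:168,322:361];print('L underside gray min/mean',u.min(),u.mean().round(0))
C=lambda l:[(210-.5+(x+.5)/4,130-.5+(y+.5)/4) for x,y in l]
print('R',at(f,C([(607,167),(612,300),(683,152)]),[41,41,84.6]).round(1).tolist())
print('L',at(f,C([(167,131),(171,307),(90,120),(78,316)]),[41,41,84.6,84.6]).round(1).tolist())
E
python3 to.py 380 -205 164
```

```text
L underside gray min/mean 63 105.0
R [[551.8, -159.9, 41.0], [445.0, -162.7, 41.0], [552.6, -213.0, 84.6]]
L [[577.0, 189.1, 41.0], [435.3, 179.7, 41.0], [572.4, 241.1, 84.6], [420.1, 241.9, 84.6]]
t 12.82 pos [ 489.5 -315.9  161.2] rot [-3.139e+00 -3.000e-03  1.599e+00] F [-0.5 -0.8 -0.1] open -0.0 | tool shift [ 114.  -106.3   -2.1] rows@36 4.3
```

```bash
python3 - <<'E'
import cv2
s=cv2.cvtColor(cv2.imread('pics/s9.png'),cv2.COLOR_BGR2GRAY);print(s[156:172:2,318:368:4])
E
python3 -m jog '0 0 0 0.123 0;0 0 0 0.123 0;0 0 0 0.123 0;0 0 0 0.123 0;0 0 0 0.123 0'>/dev/null; python3 -m jog '0 0 0 0.123 0;0 0 0 0.123 0;0 0 0 0.123 0;0 0 0 0.123 0;0 0 0 0.123 0'>/dev/null; python3 -m jog '0 0 0 0.123 0;0 0 0 0.123 0;0 0 0 0.123 0;0 0 0 0 0'>/dev/null; python3 to.py 382 -199 161
```

```text
[[208 240 240 240 240 191  64  81 123 129 129 128 128]
 [205 239 239 238 237 175  63  68  90 121 130 133 133]
 [189 211 198 183 170 120  63  68  73  84 100 112 112]
 [146 149 149 148 147 107  65  69  74  78  82  83  83]
 [146 149 148 147 146 105  65  70  74  79  83  83  82]
 [154 149 149 148 148 102  65  71  74  79  82  83  82]
 [146 145 141 138 134  93  66  71  76  80  82  83  82]
 [119 104 101 100  99  76  67  72  77  81  83  82  82]]
t 13.98 pos [ 489.3 -316.   159.8] rot [-3.139e+00  5.000e-03 -3.000e-03] F [-1.   0.5 -0.4] open 0.0 | tool shift [-107.6 -116.7   -0.3] rows@36 4.4
```

```bash
python3 -m jog '-27 -20 0 0 0;-27 -20 0 0 0;-27 -20 0 0 0;-26 -20 0 0 0;0 -20 0 0 0'>/dev/null; python3 -m jog '0 -17 0 0 0;0 0 0 0 0;0 0 0 0 0'>/dev/null; python3 to.py 382 -199 100; python3 - <<'E'
import cv2
from h import *
f=grab('side','s10.png');s=cv2.cvtColor(f['img'],cv2.COLOR_BGR2GRAY);print(s[156:172:2,318:368:4])
E
```

```text
t 14.65 pos [ 383.1 -199.4  161.8] rot [-3.141e+00  2.000e-03  3.000e-03] F [-0.3 -1.   0.2] open -0.0 | tool shift [-0.9 -0.3 61.8] rows@36 1.7
[[150 235 235 234 234 234 233 232 230 227 224 175 149]
 [155 234 233 231 231 226 221 214 208 198 184 169 149]
 [171 203 189 176 164 158 154 150 147 148 149 151 148]
 [140 144 143 143 142 143 144 144 145 147 149 149 148]
 [140 143 143 143 142 143 144 144 146 147 150 149 147]
 [145 143 143 143 144 145 144 145 145 146 143 141 147]
 [139 139 135 135 131 129 119 118 118 120 117 118 145]
 [114 102  99 100 100  99  98 102 111 114 114 115 144]]
```

L's underside is a uniform ~144 grey over its whole length, so it is bare and R carries the stamp. Lowering behind R's near end.

```bash
python3 -m jog '0 0 36 0 0;0 0 36 0 0;0 0 36 0 0;0 0 15 0 0;0 0 0 0 0'>/dev/null; python3 to.py 382 -199 18; python3 -m jog '0 0 10 0 0;0 0 8 0 0;0 0 0 0 0'| grep -E 'pos|force'; python3 -m jog '4 0 0 0 0;4 0 0 0 0;0 0 0 0 0'| grep -E 'pos|force'
```

```text
t 15.12 pos [ 381.3 -200.9   36.4] rot [-3.139e+00  7.000e-03 -2.000e-03] F [0.4 0.  0.1] open 0.0 | tool shift [ 0.8 -1.9 18.4] rows@36 0.5
tool_pos: [383.5, -201.4, 21.1]
ft_force: [-0.5, 0.3, -0.2]
tool_pos: [393.4, -201.1, 22.2]
ft_force: [-0.0, 0.3, 0.3]
```

```bash
python3 -m jog '4 0 1 0 0;4 0 1 0 0;0 0 0 0 0'| grep -E 'pos|force'; python3 -m jog '4 0 0 0 0;4 0 0 0 0;0 0 0 0 0'| grep -E 'pos|force'; python3 -m jog '4 0 0 0 0;4 0 0 0 0;0 0 0 0 0'| grep -E 'pos|force'
```

```text
tool_pos: [400.8, -200.6, 19.6]
ft_force: [-0.1, -0.6, -0.1]
tool_pos: [407.1, -200.5, 19.4]
ft_force: [-2.5, 0.7, 0.4]
tool_pos: [416.5, -200.6, 19.4]
ft_force: [-2.0, -0.3, 0.3]
```

```bash
for k in 1; do python3 -m jog '6 0 0 0 0;6 0 0 0 0;6 0 0 0 0;6 0 0 0 0;6 0 0 0 0'| grep -E 'pos|force'; done; python3 -m jog '6 0 0 0 0;6 0 0 0 0;6 0 0 0 0;6 0 0 0 0;0 0 0 0 0'| grep -E 'pos|force'; cat > m.py <<'E'
from h import *
import sys
a=cv2.imread('pics/s10.png');f=grab('side',sys.argv[1]);b=f['img']
# R at s10: outline of bright aluminium pixels (low saturation) in window
for n,i in(('before',a),('now',b)):
    h=cv2.cvtColor(i,cv2.COLOR_BGR2HSV)[205:275,290:460]
    m=((h[...,1]<60)&(h[...,2]>70)).astype(np.uint8)
    k,l,st,ce=cv2.connectedComponentsWithStats(m)
    print(n,[(s+[290,205,0,0,0]).tolist() for s in st[1:] if s[4]>80])
E
python3 m.py s11.png
```

```text
tool_pos: [446.3, -200.6, 19.5]
ft_force: [-3.7, -0.6, -0.2]
tool_pos: [471.8, -200.7, 19.5]
ft_force: [-0.4, 0.2, 0.2]
before [[388, 205, 39, 70, 1138], [312, 236, 66, 39, 2404]]
now [[343, 205, 84, 70, 3348]]
```

```bash
python3 -m jog '6 0 0 0 0;6 0 0 0 0;6 0 0 0 0;6 0 0 0 0;6 0 0 0 0'| grep -E 'pos|force'; python3 -m jog '6 0 0 0 0;6 0 0 0 0;6 0 0 0 0;6 0 0 0 0;6 0 0 0 0'| grep -E 'pos|force'; python3 -m jog '6 0 0 0 0;6 0 0 0 0;6 0 0 0 0;4 0 0 0 0;0 0 0 0 0'| grep -E 'pos|force';python3 m.py s12.png
```

```text
tool_pos: [499.8, -200.9, 19.6]
ft_force: [-4.4, -0.2, 2.2]
tool_pos: [530.0, -200.8, 19.5]
ft_force: [-4.0, 0.5, 2.7]
tool_pos: [553.5, -200.7, 19.5]
ft_force: [-0.1, 0.5, -0.3]
before [[388, 205, 39, 70, 1138], [312, 236, 66, 39, 2404]]
now [[378, 205, 69, 70, 2957], [381, 219, 5, 19, 86]]
```

```bash
python3 -m jog '4 0 0 0 0;5 0 0 0 0;0 0 0 0 0'| grep -E 'pos|force'; python3 -m jog '-15 0 0 0 0;-20 0 0 0 0;-30 0 0 0 0;-30 0 -30 0 0;0 0 -40 0 0'| grep -E 'pos|force'; python3 -m jog '-20 20 -40 0 0;-20 -35 -40 0 0;0 -40 -20 0 0;0 -40 0 0 0;0 -40 0 0 0'>/dev/null;python3 -m jog '0 -40 0 0 0;0 -40 0 0 0;0 0 0 0 0'| grep -E 'pos|force'; python3 - <<'E'
from h import *
t=grab('top','t13.png');s=grab('side','s13.png')
for n,i,win in(('top',t,(330,120,90,110)),('L',t,(205,130,80,90))):
    x,y,w,h=win;g=cv2.cvtColor(i['img'],cv2.COLOR_BGR2HSV)[y:y+h,x:x+w]
    m=((g[...,1]<60)&(g[...,2]>70))
    print(n,'rows',y,'per-row extents');
    if n=='top':
        for r in range(0,h,3):
            c=np.where(m[r])[0]; print(y+r,(x+c.min(),x+c.max(),len(c)) if len(c) else '',end='; ')
    else:
        k,l,st,ce=cv2.connectedComponentsWithStats(m.astype(np.uint8));print([(q+[x,y,0,0,0]).tolist() for q in st[1:] if q[4]>80])
E
```

```text
tool_pos: [561.6, -200.8, 19.5]
ft_force: [-1.8, -0.4, 1.2]
tool_pos: [457.8, -199.2, 86.8]
ft_force: [1.4, -0.4, -0.8]
tool_pos: [435.8, 16.1, 170.2]
ft_force: [0.2, 0.2, -0.1]
top rows 120 per-row extents
120 (np.int64(377), np.int64(379), 3); 123 (np.int64(365), np.int64(380), 16); 126 (np.int64(361), np.int64(382), 22); 129 (np.int64(361), np.int64(383), 23); 132 (np.int64(361), np.int64(384), 24); 135 (np.int64(361), np.int64(384), 24); 138 (np.int64(361), np.int64(384), 24); 141 (np.int64(362), np.int64(384), 23); 144 (np.int64(330), np.int64(419), 90); 147 (np.int64(330), np.int64(419), 90); 150 (np.int64(330), np.int64(419), 90); 153 (np.int64(330), np.int64(419), 90); 156 (np.int64(363), np.int64(386), 24); 159 (np.int64(363), np.int64(386), 24); 162 (np.int64(363), np.int64(386), 24); 165 (np.int64(364), np.int64(386), 23); 168 (np.int64(366), np.int64(373), 8); 171 ; 174 ; 177 ; 180 ; 183 ; 186 ; 189 ; 192 ; 195 ; 198 ; 201 ; 204 ; 207 ; 210 ; 213 ; 216 ; 219 ; 222 ; 225 ; 228 ; L rows 130 per-row extents
[[205, 144, 79, 12, 847], [228, 160, 24, 48, 846]]
```

```bash
python3 - <<'E'
from h import *
import pickle
f=pickle.load(open('top.pkl','rb'))
p=at(f,[(378,119.5),(361,124.5),(363.5,167)],[84.6,41,41]);print(p.round(0).tolist())
l=at(f,[(374,143),(374,155)],0)
print('line', 636+.0163*200)
# side: far end top corner / near end extents
s=cv2.cvtColor(cv2.imread('pics/s13.png'),cv2.COLOR_BGR2HSV)
m=(s[...,1]<60)&(s[...,2]>70)
for r in range(215,275,6):
    c=np.where(m[r,350:470])[0];print(r,c.min()+350 if len(c) else '',c.max()+350 if len(c) else '',len(c),end='; ')
d=cv2.absdiff(cv2.imread('pics/top0.png'),cv2.imread('pics/t13.png')).max(2)
for n,(x,y,w,h) in dict(dowels=(300,158,24,66),bar=(178,133,15,70),sleeker=(430,150,25,25),brush=(444,198,30,70)).items(): print(n,(d[y:y+h,x:x+w]>60).sum())
o=get_obs();print(o['clock'],o['tool_pos'],o['ft_force'])
E
```

```text
[[709.0, -209.0, 85.0], [709.0, -161.0, 41.0], [566.0, -167.0, 41.0]]
line 639.26
215 391 469 26; 221 393 407 15; 227 395 409 15; 233 397 411 15; 239 382 450 69; 245 382 450 69; 251 382 449 68; 257 383 449 67; 263 385 448 64; 269 387 448 62; dowels 844
bar 0
sleeker 0
brush 0
19.9833 [436.05605112   7.89184769 171.13736621] [ 0.80934036 -0.68520661  0.17953874]
```

```bash
python3 -m jog '0 0 0 0 0;0 0 0 0 0;0 0 0 0 0'; python3 - <<'E'
from rig import manip
print(manip.finish_job())
E
```

```text
clock: 20.23
tool_pos: [435.0, 3.5, 171.3]
tool_rot: [3.141, -0.001, -0.005]
ft_force: [0.4, 0.0, -0.1]
opening: -0.003
the job is handed in; nothing more can be done
None
```

I tipped both boxes onto a flared side and pushed the stamped one along the bench onto the dispatch line. I handed the job in at about 20 s of the 64 s; no verdict is reported.

**Which box was stamped:** the left box's underside showed plain grey along its whole length in the side camera. I took the right box as the stamped one by elimination; I never saw the stamp itself.

**Last checks:**
- **Stamped box:** still leaning, with its middle at x ≈ 638 mm; the line there is at about 639 mm (limit 30 mm).
- **Other box:** still leaning and outlined where it was after tipping, roughly 45 mm from its start.
- **Tools:** the bar, sleeker and brush areas show no change against the first picture. The check of the dowel and chaplet area flagged changes. I think that is the arm parked over it, since I never went low there, but I did not confirm it.
- **Arm:** clear of everything at about 170 mm height, with force near zero.

**Disagreement:** the fingers met the rims about 20 mm lower than the reported TCP height implies. I worked from the measured contact instead.

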